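# Pack the pickle-tasting caddy

### The job

Pack the wooden tasting caddy: stand each of the three brown glass jars with a red, green or yellow lid upright in the compartment whose floor pad has the colour of its lid, setting it down gently rather than dropping it, and toppling none. Leave the look-alikes (the brown jar with a white lid and the white ceramic jar with a red lid), the steel tumbler and the flip-top container standing where they are.

Things in the scene. Friction and masses are not known exactly. Their poses are not given: they have to be found in the camera images.
- jar_red_mid (a point): Loose brown glass jar, red lid, 0.15 to 0.31 kg, upright on the lazy susan (fixed white disc, 340 mm wide, top 24 mm above the slab, low plate in its middle). Round: body 52 mm wide up to 53 mm height, sloping shoulder, lid 36 mm wide from 59 mm to the top at 80 mm. Point: on its axis, 40 mm above its underside (half-way up); z up. Grip from above across the body, at or up to 10 mm above this point.
- jar_green_mid (a point): Loose brown glass jar, green lid, 0.15 to 0.31 kg, upright on the lazy susan (fixed white disc, 340 mm wide, top 24 mm above the slab, low plate in its middle). Round: body 52 mm wide up to 53 mm height, sloping shoulder, lid 36 mm wide from 59 mm to the top at 80 mm. Point: on its axis, 40 mm above its underside (half-way up); z up. Grip from above across the body, at or up to 10 mm above this point.
- jar_yellow_mid (a point): Loose brown glass jar, yellow lid, 0.15 to 0.31 kg, upright on the quartz slab. Round: body 52 mm wide up to 53 mm height, sloping shoulder, lid 36 mm wide from 59 mm to the top at 80 mm. Point: on its axis, 40 mm above its underside (half-way up); z up. Grip from above across the body, at or up to 10 mm above this point.
- pad_red_top (a point): Red floor pad of one compartment of the fixed wooden caddy. Point: centre of the pad's top, 8 mm above the slab, mid-compartment. x along the row of three (75 mm centre to centre), y across it, z up. Inside 70 (x) by 74 mm (y); walls 5 mm thick, 16 mm higher than the pad. Jars side by side leave only 23 mm along x; across the row (y) is free for fingers.
- pad_green_top (a point): Green floor pad of one compartment of the fixed wooden caddy. Point: centre of the pad's top, 8 mm above the slab, mid-compartment. x along the row of three (75 mm centre to centre), y across it, z up. Inside 70 (x) by 74 mm (y); walls 5 mm thick, 16 mm higher than the pad. Jars side by side leave only 23 mm along x; across the row (y) is free for fingers.
- pad_yellow_top (a point): Yellow floor pad of one compartment of the fixed wooden caddy. Point: centre of the pad's top, 8 mm above the slab, mid-compartment. x along the row of three (75 mm centre to centre), y across it, z up. Inside 70 (x) by 74 mm (y); walls 5 mm thick, 16 mm higher than the pad. Jars side by side leave only 23 mm along x; across the row (y) is free for fingers.
- pot_red_mid (a point): Look-alike: a loose white ceramic jar with a red lid, the same shape and size as the brown jars (52 mm in diameter, 80 mm high), standing on the lazy susan; it stays where it is. The point lies on its axis, 40 mm above its underside.
- jar_white_mid (a point): Look-alike: a loose brown glass jar with a white lid, the same shape and size as the others (52 mm in diameter, 80 mm high), standing on the quartz slab; it stays where it is. The point lies on its axis, 40 mm above its underside.
- tumbler_mid (a point): Loose open steel tumbler, 66 mm in diameter at the rim, 78 mm high, standing on the lazy susan; it stays where it is. The point lies on its axis, 39 mm above its underside.
- container_mid (a point): Loose glass food container with a green silicone seal and a clear flip-top lid, 86 mm (x) by 102 mm (y), 61 mm high, closed, standing on the lazy susan; it stays where it is. The point lies at its centre, 30 mm above its underside.
There are look-alikes about, which are no part of the job. What is shaped like the part that bears jar_yellow_mid but purple is not meant.

How it is judged:
By the outcome, as a careful person would: the job done as asked, in the order asked, and still so for the second after the job is handed in, with the robot touching nothing.
It also fails if it takes over 96 s, if anything falls off the work surface, if the arm or the gripper's body presses on something with over 40 N, if the wrist force passes 120 N, or if a joint passes its speed limit or range.

### The arm

A 6-joint arm with a two-finger parallel gripper is mounted at the origin on the work surface. World frame = base frame: x ahead of the robot, y to its left, z up, the work surface at z = 0. Lengths are in mm, angles in rad, forces in N, time in s.
With the tool pointing down it reaches from about 375 to 975 mm from the base axis. Payload 3.8 kg.
Tool frame: the origin (TCP) lies between the finger pads; the fingertips stand 11 mm ahead of it and the grasp point (between the pads) lies 8 mm behind it (manip.finger_overhang is the distance from the TCP to the fingertips, in mm); z points along the fingers, y is the line along which they close (so a half turn about z gives the same grasp; the last joint's range is limited). The gripper opens to 85 mm and grips with 20 to 120 N. Pads are 22 mm wide; open, the fingers measure 114 mm over their backs; the gripper's body (76 mm by 85 mm) begins 54 mm behind the grasp point. The pads swing forward as they close: fully open they stand 13 mm farther back than shut.
Start: joints at [-1.241, 0.264, 1.604, -0, 1.274, -0.037], TCP at [242.07, -630.096, 242.28] pointing down, gripper open.
Joint ranges: [-2.63, 2.63], [-0.94, 2.18], [0.31, 2.57], [-1.31, 4.45], [0, 2.66], [-2.55, 2.55]. Speed limits (rad/s): [2.57, 2.57, 3.14, 3.14, 3.14, 3.14].

### API

Orientations are given as a rotation vector (axis times angle).
In Python, from rig import observe, snapshot, camera_model, manip gives the robot as it stands. The module is installed in compiled form; this text tells all that it offers.
- The arm moves only by the tool move_arm, never from a script. Its argument "series" is one flat list of numbers, 7 for each row, row after row: the shift along the tool's x, y, z each as a share of 25 mm, from -1 to 1, then the turn, a rotation vector about the tool's x, y, z each as a share of 0.08 rad, from -1 to 1, then the finger opening in mm, from 0 to 85.4. A call has 1 to 12 rows; each row shifts and turns the commanded pose from where the row before left it, along the tool's axes as they then stand; what a row does not reach is not made up. A row lasts 1/10 s, in which the tool goes at most 50 mm and 8.59 degrees, less where a joint would pass 70% of its speed; a pose out of reach is approached as far as the arm can. A call with a number of a shift or a turn outside -1 to 1 is refused whole. A call with a gripper value outside its range is refused whole. The fingers move at their own pace and stop on an object; "newtons" is the grip in N (left out, the last holds). Time passes only in rows, so rows that do not move let the fingers close. It gives the time, the measured TCP pose, the force, the opening and the grip force at its end, in the units of the state.
- observe(): the state, without advancing time (a new reading comes with each control period).
- snapshot(name): name is "scene" or "top"; returns (picture, depth): 480x640x3 uint8, red, green, blue; 480x640 float32, mm along the optical axis (not along the pixel's ray), 0 where there is no reading.
- camera_model(name): a dict with "vfov" (degrees; the focal length in pixels is half the picture's height over the tangent of half this angle, whatever the lens; pixels are square), "cx", "cy" (the principal point, pixels), "dist" ([k1, k2, p1, p2, k3] as OpenCV has them; the pictures are not rectified), "rvec" (rotation vector, rad) and "tvec" (3), from world to camera coordinates, as OpenCV has them. Camera axes: x right, y down, z forward; pixel columns grow to the right and rows downward; lengths in mm; the calibration is good to about 2 mm. A picture is of the moment at which its call begins. camera_model takes no time and is no camera call.
- manip.job_done(): hands the job in; it is judged then, once.
The state is a dict: "time": time; "joint_pos": joint angles; "joint_velocities": joint speeds; "joint_torque": joint torques, N m; "eef_pos": TCP position; "orientation": TCP orientation; "wrist_force": force on the tool from outside, world axes, zero at the start; "wrist_torque": the same for the moment, N m; "finger_gap": finger opening in mm; "grip_force": force on a finger pad.
Only numpy, scipy, OpenCV 4.12 (cv2) and the standard library are available. Lean on these libraries where they do the work, as an engineer would, in place of code of your own. Each camera call takes 0.05 s, during which the arm holds its last target. There are 200 camera calls.

## Working session

There is one attempt and no reset: what is moved stays moved. The work goes in short steps, Python scripts to look and compute and a tool call to move; the robot and the scene stay as the last step left them, time stands still between calls to the robot, and variables do not carry over. Pictures are saved under pics/ and viewed, at most 14 in all, crops included, and the job is handed in when it is done.

Besides the shell and the picture viewer there is one more tool, called after "Request:" as name(argument=value, ...) on one line, values as JSON. move_arm: Moves the arm, as the interface text tells. Its arguments: {"type":"object","properties":{"series":{"type":"array"},"newtons":{"type":"number"}},"required":["series"]}

```bash
mkdir -p pics
cat > h.py <<'E'
import numpy as np, cv2
from rig import observe, snapshot, camera_model, manip
def cam(n):
    m=camera_model(n); f=240/np.tan(np.radians(m["vfov"])/2)
    K=np.array([[f,0,m["cx"]],[0,f,m["cy"]],[0,0,1]]); R=cv2.Rodrigues(np.array(m["rvec"],float))[0]
    return K,np.array(m["dist"],float),R,np.array(m["tvec"],float).reshape(3)
def ray(n,u,v):
    K,d,R,t=cam(n); p=cv2.undistortPoints(np.array([[[u,v]]],float),K,d)[0,0]
    return -R.T@t, R.T@np.array([p[0],p[1],1.0])
def at_z(n,u,v,z):
    c,r=ray(n,u,v); return c+r*(z-c[2])/r[2]
def at_d(n,u,v,d):
    c,r=ray(n,u,v); return c+r*d
def save(n,name):
    im,d=snapshot(n); cv2.imwrite(f"pics/{name}.png",im[:,:,::-1]); np.save(f"pics/{name}_d.npy",d); return im,d
E
python3 - <<'E'
from h import *
for n in("scene","top"):
    save(n,n+"0"); K,d,R,t=cam(n); print(n,K[0,0],-R.T@t,R[2],d)
o=observe(); print(o)
E
```

```text
scene 527.9572572758584 [1257.52550052 -636.34906114  732.36445995] [-0.59936385  0.55884777 -0.57310745] [0.03022584 0.         0.         0.         0.        ]
top 596.1729077817724 [ 431.96042024   21.70682232 1260.20914442] [ 0.14064332 -0.01779253 -0.98990044] [-0.00246104  0.          0.          0.          0.        ]
{'time': 0.1, 'joint_pos': array([-1.24092782e+00,  2.64683900e-01,  1.60524526e+00,  2.37481044e-06,
        1.27370674e+00, -3.69123538e-02]), 'joint_velocities': array([ 1.57609837e-03, -2.76644346e-03, -2.82634310e-03,  6.78620147e-04,
        6.83587999e-06, -3.61461935e-04]), 'joint_torque': array([ 3.36381681e-04, -5.16707432e+01, -3.68591309e+01, -2.33137303e-05,
        6.29700517e-03, -1.62171767e-05]), 'eef_pos': array([ 241.84610354, -629.49820307,  241.07817946]), 'orientation': array([-3.08692382e+00, -5.72544234e-01,  4.64618715e-04]), 'wrist_force': array([-0.83520075, -0.02441439, -0.47801155]), 'wrist_torque': array([ 0.01845786,  0.0184315 , -0.01571039]), 'grip_force': 0.0, 'finger_gap': 85.44077914268749}
```

View pics/scene0.png

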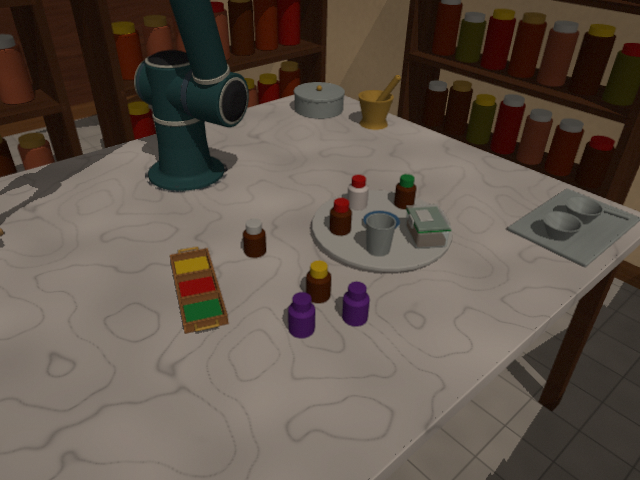

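View pics/top0.png

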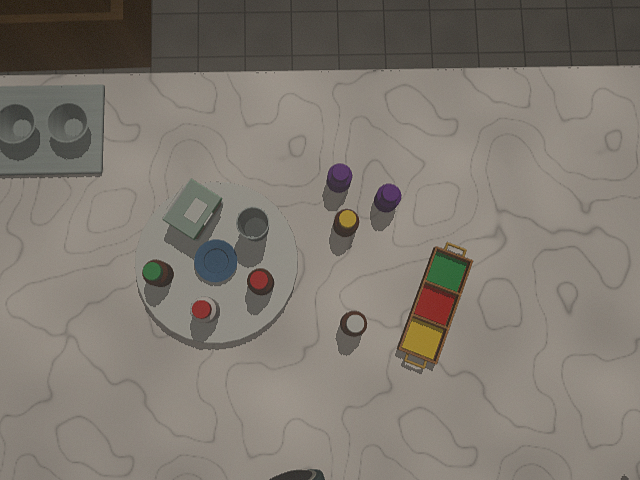

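The top picture shows the red-lidded brown jar at (260,280), green (152,271), yellow (347,220) and the pads at green (447,270), red (435,306), yellow (423,341). The look-alikes are the white pot with a red lid (202,310), the white-lidded brown jar (355,323) and two purple jars (340,176) and (387,196). I'll confirm this in one crop and measure.

Run:
```python
from h import *
im=cv2.imread("pics/top0.png"); d=np.load("pics/top0_d.npy")
c=im[160:380,130:480]; cv2.imwrite("pics/crop0.png",cv2.resize(c,None,fx=2.28,fy=2.28,interpolation=cv2.INTER_CUBIC))
hsv=cv2.cvtColor(im,cv2.COLOR_BGR2HSV)
T={"red":(260,280,104),"green":(152,271,104),"yellow":(347,219,80),"Pg":(447,270,8),"Pr":(435,306,8),"Py":(423,341,8),"pot":(202,310,104),"wht":(355,323,80),"pur1":(340,172,80),"pur2":(388,192,80)}
for k,(u,v,z) in T.items():
    r=24 if k[0]=="P" else 13
    w=hsv[v-r:v+r+1,u-r:u+r+1].astype(int); s=hsv[v-2:v+3,u-2:u+3].reshape(-1,3).astype(int); m0=np.median(s,0)
    dh=np.abs(w[...,0]-m0[0]); dh=np.minimum(dh,180-dh)
    if k=="wht": m=(w[...,1]<70)&(w[...,2]>120)
    else: m=(dh<8)&(abs(w[...,1]-m0[1])<50)&(abs(w[...,2]-m0[2])<35)
    n,l,st,ce=cv2.connectedComponentsWithStats(m.astype(np.uint8)); i=l[r,r]
    cu,cv_=ce[i]+[u-r,v-r]; 
    ys,xs=np.nonzero(l==i); rect=cv2.minAreaRect(np.c_[xs,ys].astype(np.float32))
    cc=(rect[0][0]+u-r,rect[0][1]+v-r)
    dd=np.median(d[int(cv_)-2:int(cv_)+3,int(cu)-2:int(cu)+3])
    print(k,m0,st[i],"cen",np.round((cu,cv_),1),"rect",np.round(cc,1),np.round(rect[1],1),round(rect[2],1),"xy",at_z("top",cu,cv_,z).round(1),at_z("top",*cc,z).round(1),"dep",at_d("top",cu,cv_,dd).round(1))
for n,p in {"tumbler":(252,223),"cont":(193,209)}.items(): print(n,at_d("top",*p,d[p[1],p[0]]).round(), at_z("top",*p,85).round())
```

```text
red [  1. 161. 133.] [  3   4  18  18 255] cen [258.4 279.5] rect [258.5 279.5] [17. 17.] 45.0 xy [524.5 109.4 104. ] [524.5 109.2 104. ] dep [524.5 109.4 104.4]
green [ 63. 109. 104.] [  4   4  19  18 256] cen [151.6 270.6] rect [152.  270.5] [18. 17.] 0.0 xy [546.1 315.9 104. ] [546.4 315.2 104. ] dep [546.1 315.9 104.2]
yellow [ 22. 167. 157.] [  5   4  17  17 227] cen [347.2 218.1] rect [347. 218.] [16. 16.] 90.0 xy [646.3 -68.4  80. ] [646.6 -68.   80. ] dep [646.4 -68.5  79.5]
Pg [ 65. 129. 103.] [  3   9  40  37 882] cen [445.7 272.6] rect [445.7 272.5] [33.  27.1] 21.0 xy [ 538.2 -278.7    8. ] [ 538.5 -278.8    8. ] dep [ 538.2 -278.6    8.4]
Pr [  1. 177. 133.] [  3   5  40  38 908] cen [433.8 305.8] rect [433.9 305.7] [33.7 27.7] 20.9 xy [ 469.2 -249.9    8. ] [ 469.3 -250.2    8. ] dep [ 469.2 -249.8    8.2]
Py [ 23. 178. 156.] [  3   4  40  38 920] cen [421.8 339.6] rect [421.8 339.5] [33.5 27.9] 21.3 xy [ 399.9 -221.3    8. ] [ 400.1 -221.4    8. ] dep [ 399.9 -221.1    9.1]
pot [  1. 162. 132.] [  3   4  18  18 257] cen [200.4 309. ] rect [200.5 309.5] [17. 17.] 90.0 xy [470.2 221.4 104. ] [469.2 221.2 104. ] dep [470.2 221.4 104. ]
wht [ 22.  21. 145.] [  5   5  17  17 240] cen [355. 323.] rect [355. 323.] [16. 16.] 90.0 xy [436.9 -77.4  80. ] [436.9 -77.4  80. ] dep [436.9 -77.4  79.8]
pur1 [141. 103.  99.] [  1   5  24  22 371] cen [339.8 173.7] rect [339.5 174.5] [21. 23.] 90.0 xy [738.4 -56.1  80. ] [736.7 -55.5  80. ] dep [738.4 -56.1  80.2]
pur2 [140. 108.  99.] [  2   5  24  21 325] cen [389.4 192.8] rect [389.1 193. ] [24.  18.4] 12.5 xy [ 696.8 -155.7   80. ] [ 696.3 -154.9   80. ] dep [ 696.7 -155.7   80.1]
tumbler [649. 127.  29.] [639. 123.  85.]
cont [670. 240.  86.] [670. 240.  85.]
```

View pics/crop0.png

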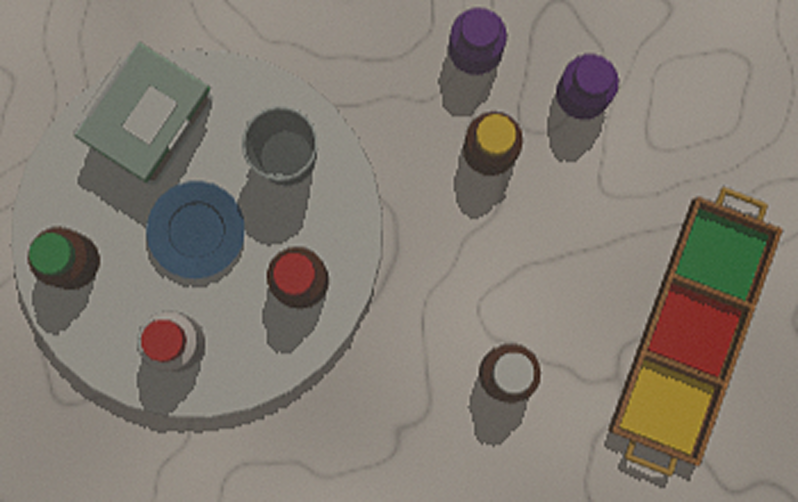

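The crop confirms it: red lid on a brown body at crop (296,277), the white pot with the red lid at (165,340), green on brown at (52,258), and yellow on brown at (495,137), next to the two purple jars. The pad segmentation lost shaded strips, so I'll refine the caddy from its wall-top depth. I'll also turn the tool meanwhile, about -2.38 rad about tool z, to put tool y across the row.

Run:
```python
from h import *
d=np.load("pics/top0_d.npy"); P=[]
for v in range(235,378):
    for u in range(385,485):
        if d[v,u]>0: P.append(at_d("top",u,v,d[v,u]))
P=np.array(P); w=P[(P[:,2]>18)&(P[:,2]<30)]
rect=cv2.minAreaRect(P[(P[:,2]>21)&(P[:,2]<27)][:,:2].astype(np.float32)); print(len(w),rect)
c=np.array([469.3,-250])
for a in (-22,-22.5,-23):
    u=np.array([np.cos(np.radians(a)),np.sin(np.radians(a))]); q=np.array([-u[1],u[0]])
    s=(w[:,:2]-c)@u; t=(w[:,:2]-c)@q
    print(a,"along",np.histogram(s,bins=np.arange(-140,141,4))[0]);print("across",np.histogram(t,bins=np.arange(-50,51,2))[0])
b=np.load("pics/top0_d.npy")
print("plate",at_d("top",216,261,b[261,216]),at_d("top",216,243,b[243,216]),"disc",at_d("top",225,330,b[330,225]),"handle z max",P[:,2].max())
```

```text
Traceback (most recent call last):
  File "h.py", line 13, in at_d
    c,r=ray(n,u,v); return c+r*d
        ~~~^^^^^^^
  File "h.py", line 8, in ray
    K,d,R,t=cam(n); p=cv2.undistortPoints(np.array([[[u,v]]],float),K,d)[0,0]
            ~~~^^^
  File "h.py", line 4, in cam
    m=camera_model(n); f=240/np.tan(np.radians(m["vfov"])/2)
ValueError: time passes only in moves, steps and waits
```

Request:
move_arm(series=[0,0,0,0,0,-1,85,0,0,0,0,0,-1,85,0,0,0,0,0,-1,85,0,0,0,0,0,-1,85,0,0,0,0,0,-1,85,0,0,0,0,0,-1,85,0,0,0,0,0,-1,85,0,0,0,0,0,-1,85,0,0,0,0,0,-1,85,0,0,0,0,0,-1,85,0,0,0,0,0,-1,85,0,0,0,0,0,-1,85])

```text
time: 1.3
eef_pos: [241.9, -629.7, 241.5]
orientation: [-2.471, -1.938, -0.001]
wrist_force: [0.2, -0.9, -0.2]
finger_gap: 84.9
grip_force: 0.0
```

Request:
move_arm(series=[0,0,0,0,0,-1,85,0,0,0,0,0,-1,85,0,0,0,0,0,-1,85,0,0,0,0,0,-1,85,0,0,0,0,0,-1,85,0,0,0,0,0,-1,85,0,0,0,0,0,-1,85,0,0,0,0,0,-1,85,0,0,0,0,0,-1,85,0,0,0,0,0,-1,85,0,0,0,0,0,-1,85,0,0,0,0,0,-1,85])

```text
time: 2.5
eef_pos: [241.9, -629.7, 241.5]
orientation: [-1.297, -2.86, -0.002]
wrist_force: [-1.4, 0.9, -0.2]
finger_gap: 85.0
grip_force: 0.0
```

```bash
sed -i 's/^def cam(n):/import functools\n@functools.lru_cache(None)\ndef cam(n):/' h.py
python3 - <<'E'
from h import *
d=np.load("pics/top0_d.npy"); P=[]
for v in range(235,378):
    for u in range(385,485):
        if d[v,u]>0: P.append(at_d("top",u,v,d[v,u]))
P=np.array(P); w=P[(P[:,2]>18)&(P[:,2]<30)]
rect=cv2.minAreaRect(P[(P[:,2]>21)&(P[:,2]<27)][:,:2].astype(np.float32)); print(len(w),rect)
c=np.array([469.3,-250])
for a in (-22,-22.5,-23):
    u=np.array([np.cos(np.radians(a)),np.sin(np.radians(a))]); q=np.array([-u[1],u[0]])
    s=(w[:,:2]-c)@u; t=(w[:,:2]-c)@q
    print(a,"along",np.histogram(s,bins=np.arange(-140,141,4))[0]);print("across",np.histogram(t,bins=np.arange(-50,51,2))[0])
b=d
print("plate",at_d("top",216,261,b[261,216]),at_d("top",216,243,b[243,216]),"disc",at_d("top",225,330,b[330,225]),"handle z max",P[:,2].max())
E
```

```text
1167 ((472.70904541015625, -250.66876220703125), (84.73285675048828, 264.8179016113281), 67.43797302246094)
-22 along [ 0  0 14 40 13  8  8 73 39 12 12 12 12 11 12 12 13 12 11 10 10 13 12  9
 11 25 79 18 12 12 11  9 13 10 13  9 10 13 12 10 13  8 11 11 49 65 13 12
 11 11 11 11 11 12 10  9 11 11 11 13  9 11  8 74 41  7  9 22 37  0]
across [  0   0   0   6  68 109 115  44  11  11   9  10  12  11  22  22  19  17
  18  17  13  15  13  15  15  16  14  15  21  10  13  16  19  15  24  21
  18  13  11   9   9   9  11  38  99 110  64   0   0   0]
-22.5 along [ 0  0 14 40 13  9  7 74 39 11 12 12 12 11 11 12 14 12 11 11 10 11 14  9
 10 28 75 19 14 10 11 11 10 11 11 11 11 12 12 10 13 10 10 10 47 66 14 11
 12 11 12  9 13 11 10 10 11 11  9 12 12 10  7 74 42  8  8 23 36  0]
across [  0   0   0   1  76 100 135  29  11  12   9  10  12  11  20  21  22  17
  18  15  13  13  19  17  11  16  18  12  18  13  13  16  15  16  22  26
  21   8  11  10   9   7  14  34  97 117  62   0   0   0]
-23 along [ 0  0 14 40 14  7  8 72 40 13 11 12 12 10 12 13 13 13  9 12 11 10 13  9
 11 27 79 17 12  9 13 11 10 10 12 11 11 12 12 10 12 10 12  9 48 65 14 12
 12  8 14 10 12 11  9 12 11 11  9 11 12  8  9 74 43  7  9 23 35  0]
across [  0   0   0   3  79  96 136  27  12   8  12   9  11  15  18  21  25  17
  14  14  15  13  17  17  14  15  16  15  15  16  11  16  16  15  25  22
  21  10  11  11   7   8  11  40  92 115  66   0   0   0]
plate [570.80456013 202.4851491   28.91222172] [606.99593786 200.98600739  39.22023526] disc [428.90721301 184.63325162  25.10694345] handle z max 33.14531362481739
```

Request:
move_arm(series=[0,0,0,0,0,-1,85,0,0,0,0,0,-1,85,0,0,0,0,0,-1,85,0,0,0,0,0,-1,85,0,0,0,0,0,-1,85,0,0,0,0,0,-0.74,85,0,0,0,0,0,0,85])

```text
time: 3.2
eef_pos: [241.9, -629.7, 241.6]
orientation: [-0.617, -3.08, -0.002]
wrist_force: [-0.0, -1.1, -0.1]
finger_gap: 84.9
grip_force: 0.0
```

Caddy centre (red pad) is about (472.5,-250.8) with row azimuth -22.5°, so green is (541.8,-279.6) and yellow (403.2,-222.0). That agrees with the 75 mm spacing. Next I travel to above the red jar.

Request:
move_arm(series=[0.03,1,0,0,0,0,85,0.03,1,0,0,0,0,85,0.03,1,0,0,0,0,85,0.03,1,0,0,0,0,85,0.03,1,0,0,0,0,85,0.03,1,0,0,0,0,85,0.03,1,0,0,0,0,85,0.03,1,0,0,0,0,85,0.03,1,0,0,0,0,85,0.03,1,0,0,0,0,85,0.03,1,0,0,0,0,85,0.03,1,0,0,0,0,85])

```text
time: 4.4
eef_pos: [349.5, -348.7, 242.1]
orientation: [-0.62, -3.08, -0.0]
wrist_force: [-0.3, -0.2, 0.2]
finger_gap: 85.1
grip_force: 0.0
```

Request:
move_arm(series=[0.03,1,0,0,0,0,85,0.03,1,0,0,0,0,85,0.03,1,0,0,0,0,85,0.03,1,0,0,0,0,85,0.03,1,0,0,0,0,85,0.03,1,0,0,0,0,85,0.03,1,0,0,0,0,85,0.03,1,0,0,0,0,85,0.03,1,0,0,0,0,85,0.03,1,0,0,0,0,85,0.03,1,0,0,0,0,85,0.03,1,0,0,0,0,85])

```text
time: 5.6
eef_pos: [456.7, -68.4, 242.1]
orientation: [-0.62, -3.08, 0.0]
wrist_force: [-0.4, 1.0, 1.0]
finger_gap: 84.8
grip_force: 0.0
```

Request:
move_arm(series=[0.03,1,0,0,0,0,85,0.03,1,0,0,0,0,85,0.03,1,0,0,0,0,85,0.03,1,0,0,0,0,85,0.03,1,0,0,0,0,85,0.03,1,0,0,0,0,85,0.03,1,0,0,0,0,85,0.03,0.64,0,0,0,0,85,0,0,0,0,0,0,85,0,0,0,0,0,0,85])

```text
time: 6.6
eef_pos: [524.4, 108.8, 242.0]
orientation: [-0.617, -3.08, 0.002]
wrist_force: [0.8, 0.6, -0.2]
finger_gap: 85.1
grip_force: 0.0
```

```bash
cat >> h.py <<'E'
def to(*targets):
    o=observe(); p=np.array(o["eef_pos"]); R=cv2.Rodrigues(np.array(o["orientation"],float))[0]
    print("at",p.round(1),"t",o["time"],"gap",round(o["finger_gap"],1),"y az",np.degrees(np.arctan2(R[1,1],R[0,1])).round(2),"tilt",R[:,2].round(4))
    for t in targets:
        s=R.T@(np.array(t,float)-p); print(t,"mm",s.round(1),"/25",(s/25).round(3)); p=np.array(t,float)
E
python3 - <<'E'
from h import *
to((524.5,109.4,150),(524.5,109.4,59))
save("top","top1")
E
```

```text
at [524.4 108.8 242. ] t 6.6 gap 85.1 y az 67.35 tilt [-9.e-04 -8.e-04 -1.e+00]
(524.5, 109.4, 150) mm [ 0.1  0.7 92. ] /25 [0.004 0.028 3.679]
(524.5, 109.4, 59) mm [-0.   0.1 91. ] /25 [-2.00e-03  4.00e-03  3.64e+00]
```

Request:
move_arm(series=[0,0.03,1,0,0,0,85,0,0,1,0,0,0,85,0,0,1,0,0,0,85,0,0,1,0,0,0,85,0,0,0.8,0,0,0,85,0,0,0,0,0,0,85])

```text
time: 7.25
eef_pos: [521.9, 108.2, 119.0]
orientation: [-0.618, -3.074, 0.004]
wrist_force: [-1.1, 0.3, -0.2]
finger_gap: 85.3
grip_force: 0.0
```

Run:
```python
from h import *
to((524.5,109.4,59))
im,_=save("scene","s1"); cv2.imwrite("pics/s1c.png",cv2.resize(im[120:280,240:440,::-1],None,fx=3,fy=3,interpolation=cv2.INTER_CUBIC))
```

```text
at [521.9 108.2 119. ] t 7.25 gap 85.3 y az 67.25 tilt [-0.0068 -0.0014 -1.    ]
(524.5, 109.4, 59) mm [-2.2  2.4 60. ] /25 [-0.089  0.094  2.4  ]
```

View pics/s1c.png

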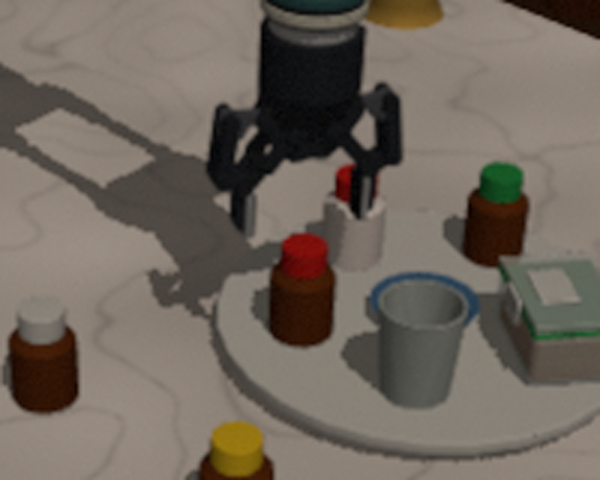

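The scene crop shows the fingers straddling the brown red-lidded jar (lid at crop (304,250), fingertips at (243,215) and (362,195)). The white pot behind is clear. I'll descend.

Request:
move_arm(series=[-0.05,0.06,0.6,0,0,0,85,0,0,0.6,0,0,0,85,0,0,0.6,0,0,0,85,0,0,0.5,0,0,0,85,0,0,0,0,0,0,85,0,0,0,0,0,0,85,0,0,0,0,0,0,85])

```text
time: 8.0
eef_pos: [527.3, 110.8, 65.3]
orientation: [0.617, 3.079, 0.0]
wrist_force: [0.8, 0.5, -0.3]
finger_gap: 85.0
grip_force: 0.0
```

Run:
```python
from h import *
to((524.5,109.4,59))
```

```text
at [527.3 110.8  65.3] t 8.0 gap 85.0 y az 67.34 tilt [ 9.e-04  1.e-04 -1.e+00]
(524.5, 109.4, 59) mm [ 2.1 -2.4  6.2] /25 [ 0.082 -0.095  0.25 ]
```

Request:
move_arm(series=[0.08,-0.1,0.25,0,0,0,85,0,0,0,0,0,0,85,0,0,0,0,0,0,85,0,0,0,0,0,0,40,0,0,0,0,0,0,40,0,0,0,0,0,0,40,0,0,0,0,0,0,40,0,0,0,0,0,0,40,0,0,0,0,0,0,40], newtons=40)

```text
time: 8.9
eef_pos: [524.5, 109.3, 59.1]
orientation: [0.617, 3.079, 0.001]
wrist_force: [-1.3, -0.1, 4.3]
finger_gap: 50.8
grip_force: 42.5
```

Request:
move_arm(series=[0,0,-0.3,0,0,0,40,0,0,-0.7,0,0,0,40,0,0,-1,0,0,0,40,0,0,-1,0,0,0,40,0,0,-1,0,0,0,40,0,0,0,0,0,0,40,0,0,0,0,0,0,40])

```text
time: 9.6
eef_pos: [523.6, 109.0, 158.0]
orientation: [-0.617, -3.08, 0.0]
wrist_force: [0.1, -0.3, -3.6]
finger_gap: 50.5
grip_force: 42.4
```

Request:
move_arm(series=[-0.25,-0.5,0,0,0,0,40,-0.25,-1,0,0,0,0,40,-0.25,-1,0,0,0,0,40,-0.25,-1,0,0,0,0,40,-0.25,-1,0,0,0,0,40,-0.25,-1,0,0,0,0,40,-0.25,-1,0,0,0,0,40,-0.25,-1,0,0,0,0,40,-0.25,-1,0,0,0,0,40,-0.25,-1,0,0,0,0,40,-0.25,-1,0,0,0,0,40,-0.25,-1,0,0,0,0,40])

```text
time: 10.8
eef_pos: [480.2, -186.2, 156.1]
orientation: [-0.617, -3.076, -0.001]
wrist_force: [1.0, -0.6, -2.5]
finger_gap: 50.4
grip_force: 42.5
```

Request:
move_arm(series=[-0.25,-1,0,0,0,0,40,-0.25,-1,0,0,0,0,40,-0.12,-0.6,0,0,0,0,40,0,0,0,0,0,0,40,0,0,0,0,0,0,40,0,0,0,0,0,0,40])

```text
time: 11.4
eef_pos: [471.3, -250.1, 157.9]
orientation: [-0.616, -3.079, -0.001]
wrist_force: [-0.4, 0.2, -3.2]
finger_gap: 50.5
grip_force: 42.5
```

Run:
```python
from h import *
to((472.5,-250.8,70),(472.5,-250.8,43))
im,_=save("top","t2"); s,_=save("scene","s2")
A=cv2.resize(im[220:380,370:530],(400,400)); B=cv2.resize(s[180:340,130:290],(400,400))
cv2.imwrite("pics/c2.png",np.hstack([A,B])[:,:,::-1])
```

```text
at [ 471.3 -250.1  157.9] t 11.4 gap 50.5 y az 67.36 tilt [-0.001   0.0011 -1.    ]
(472.5, -250.8, 70) mm [-1.5 -0.3 87.9] /25 [-0.061 -0.01   3.515]
(472.5, -250.8, 43) mm [-0. -0. 27.] /25 [-1.00e-03 -1.00e-03  1.08e+00]
```

View pics/c2.png

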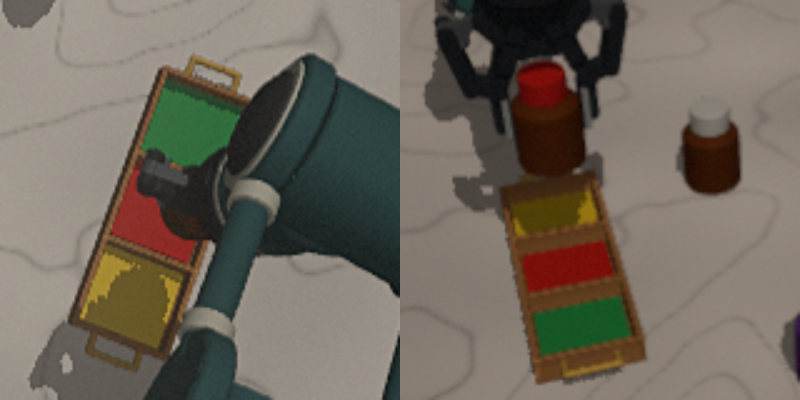

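The jar hangs upright between the fingers above the caddy (crop (548,115)). I'll lower it onto the red pad.

Request:
move_arm(series=[-0.06,0,0.5,0,0,0,40,0,0,1,0,0,0,40,0,0,1,0,0,0,40,0,0,0.8,0,0,0,40,0,0,0.4,0,0,0,40,0,0,0.2,0,0,0,40,0,0,0,0,0,0,40,0,0,0,0,0,0,40,0,0,0,0,0,0,40])

```text
time: 12.4
eef_pos: [474.0, -252.2, 62.3]
orientation: [0.617, 3.078, -0.001]
wrist_force: [0.1, 0.2, -2.5]
finger_gap: 50.6
grip_force: 42.6
```

Run:
```python
from h import *
to((472.5,-250.8,43))
```

```text
at [ 474.  -252.2   62.3] t 12.4 gap 50.6 y az 67.34 tilt [ 0.0021 -0.0012 -1.    ]
(472.5, -250.8, 43) mm [ 2.   0.7 19.3] /25 [0.08  0.027 0.771]
```

Request:
move_arm(series=[0.06,0.02,0.2,0,0,0,40,0,0,0.2,0,0,0,40,0,0,0.1,0,0,0,40,0,0,0.08,0,0,0,40,0,0,0.05,0,0,0,40,0,0,0.05,0,0,0,40,0,0,0.03,0,0,0,40,0,0,0.02,0,0,0,40,0,0,0,0,0,0,40])

```text
time: 13.3
eef_pos: [471.9, -250.6, 43.1]
orientation: [-0.617, -3.08, 0.0]
wrist_force: [-2.3, 0.2, 0.1]
finger_gap: 50.4
grip_force: 42.9
```

Request:
move_arm(series=[0,0,0.02,0,0,0,40,0,0,0,0,0,0,40,0,0,0,0,0,0,40])

```text
time: 13.6
eef_pos: [471.9, -250.6, 43.1]
orientation: [0.617, 3.08, -0.0]
wrist_force: [-2.7, 2.0, 4.9]
finger_gap: 50.7
grip_force: 43.3
```

Touchdown confirmed (+4.9 N). I'll release gently and lift.

Request:
move_arm(series=[0,0,0,0,0,0,54,0,0,0,0,0,0,60,0,0,0,0,0,0,70,0,0,0,0,0,0,80,0,0,0,0,0,0,80,0,0,0,0,0,0,80,0,0,-0.4,0,0,0,80,0,0,-1,0,0,0,80,0,0,-1,0,0,0,80,0,0,-1,0,0,0,80,0,0,-1,0,0,0,80,0,0,-1,0,0,0,80])

```text
time: 14.8
eef_pos: [471.8, -250.6, 179.2]
orientation: [0.617, 3.08, -0.0]
wrist_force: [0.8, -0.4, -0.6]
finger_gap: 79.9
grip_force: 0.0
```

Run:
```python
from h import *
to((546.1,315.9,177),(546.1,315.9,59))
s,_=save("scene","s3"); cv2.imwrite("pics/c3.png",cv2.resize(s[180:340,130:290],(480,480))[:,:,::-1])
```

```text
at [ 471.8 -250.6  179.2] t 14.8 gap 79.9 y az 67.33 tilt [ 7.e-04 -4.e-04 -1.e+00]
(546.1, 315.9, 177) mm [149.8 551.3   2. ] /25 [ 5.991 22.054  0.08 ]
(546.1, 315.9, 59) mm [1.00e-01 0.00e+00 1.18e+02] /25 [4.00e-03 0.00e+00 4.72e+00]
```

View pics/c3.png

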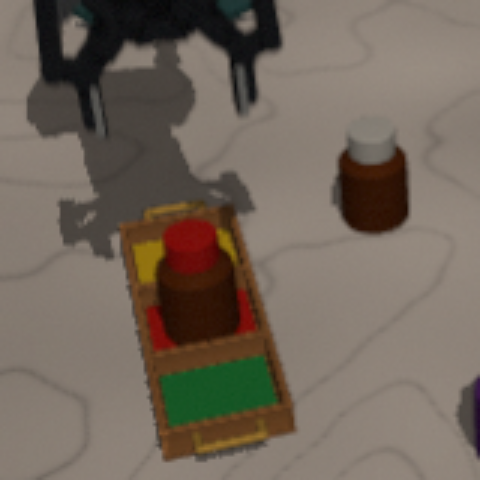

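The red jar stands upright in the middle of the red compartment (crop (198,285)). Next is the green jar, in 23 rows with x at 0.26 and y at 0.96.

Request:
move_arm(series=[0.26,0.5,0,0,0,0,85,0.26,1,0,0,0,0,85,0.26,1,0,0,0,0,85,0.26,1,0,0,0,0,85,0.26,1,0,0,0,0,85,0.26,1,0,0,0,0,85,0.26,1,0,0,0,0,85,0.26,1,0,0,0,0,85,0.26,1,0,0,0,0,85,0.26,1,0,0,0,0,85,0.26,1,0,0,0,0,85,0.26,1,0,0,0,0,85])

```text
time: 16.05
eef_pos: [508.9, 46.6, 175.7]
orientation: [-0.616, -3.077, 0.001]
wrist_force: [0.5, 1.4, 0.5]
finger_gap: 85.3
grip_force: 0.0
```

Request:
move_arm(series=[0.26,1,0,0,0,0,85,0.26,1,0,0,0,0,85,0.26,1,0,0,0,0,85,0.26,1,0,0,0,0,85,0.26,1,0,0,0,0,85,0.26,1,0,0,0,0,85,0.26,1,0,0,0,0,85,0.26,1,0,0,0,0,85,0.26,1,0,0,0,0,85,0.26,1,0,0,0,0,85,0.26,0.55,0,0,0,0,85,0,0,0,0,0,0,85])

```text
time: 17.25
eef_pos: [544.7, 317.3, 176.0]
orientation: [-0.613, -3.079, 0.002]
wrist_force: [0.6, -0.2, 0.1]
finger_gap: 84.7
grip_force: 0.0
```

Request:
move_arm(series=[0,0,0.5,0,0,0,85,0,0,0.7,0,0,0,85,0,0,0.4,0,0,0,85,0,0,0.1,0,0,0,85,0,0,0,0,0,0,85,0,0,0,0,0,0,85])

```text
time: 17.85
eef_pos: [546.8, 315.5, 135.4]
orientation: [0.618, 3.079, 0.001]
wrist_force: [0.4, -0.7, 1.0]
finger_gap: 85.0
grip_force: 0.0
```

Run:
```python
from h import *
to((546.1,315.9,59))
s,_=save("scene","s4"); cv2.imwrite("pics/c4.png",cv2.resize(s[100:260,320:480],(480,480),interpolation=cv2.INTER_CUBIC)[:,:,::-1])
```

```text
at [546.8 315.5 135.4] t 17.85 gap 85.0 y az 67.3 tilt [ 8.e-04  4.e-04 -1.e+00]
(546.1, 315.9, 59) mm [ 0.8  0.1 76.4] /25 [3.300e-02 2.000e-03 3.054e+00]
```

View pics/c4.png

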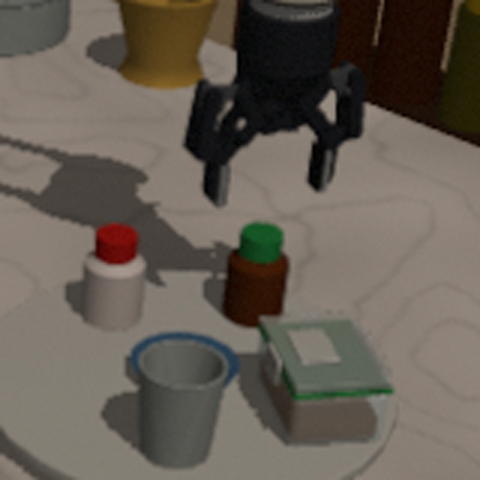

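The fingers straddle the brown green-lidded jar (lid at crop (262,243)), clear of the container and the pot. I'll descend and grip.

Request:
move_arm(series=[0.02,0,0.5,0,0,0,85,0,0,0.8,0,0,0,85,0,0,0.8,0,0,0,85,0,0,0.6,0,0,0,85,0,0,0.3,0,0,0,85,0,0,0.05,0,0,0,85,0,0,0,0,0,0,85,0,0,0,0,0,0,85])

```text
time: 18.7
eef_pos: [546.6, 316.4, 59.6]
orientation: [0.617, 3.079, 0.002]
wrist_force: [-0.4, 0.0, -0.3]
finger_gap: 85.0
grip_force: 0.0
```

Request:
move_arm(series=[0,0,0,0,0,0,40,0,0,0,0,0,0,40,0,0,0,0,0,0,40,0,0,0,0,0,0,40,0,0,0,0,0,0,40,0,0,0,0,0,0,40])

```text
time: 19.3
eef_pos: [546.5, 316.4, 59.6]
orientation: [0.617, 3.079, 0.002]
wrist_force: [-0.6, 0.6, 5.3]
finger_gap: 50.5
grip_force: 42.7
```

Request:
move_arm(series=[0,0,-0.3,0,0,0,40,0,0,-0.7,0,0,0,40,0,0,-1,0,0,0,40,0,0,-1,0,0,0,40,0,0,-1,0,0,0,40,0,0,-0.4,0,0,0,40,0,0,0,0,0,0,40])

```text
time: 20.0
eef_pos: [546.5, 316.3, 169.9]
orientation: [0.617, 3.078, 0.002]
wrist_force: [-0.4, 1.3, -3.0]
finger_gap: 50.8
grip_force: 42.5
```

Request:
move_arm(series=[-0.2,-0.5,0,0,0,0,40,-0.4,-1,0,0,0,0,40,-0.4,-1,0,0,0,0,40,-0.4,-1,0,0,0,0,40,-0.4,-1,0,0,0,0,40,-0.4,-1,0,0,0,0,40,-0.4,-1,0,0,0,0,40,-0.4,-1,0,0,0,0,40,-0.4,-1,0,0,0,0,40,-0.4,-1,0,0,0,0,40,-0.4,-1,0,0,0,0,40,-0.4,-1,0,0,0,0,40])

```text
time: 21.2
eef_pos: [538.8, 4.4, 166.0]
orientation: [-0.617, -3.076, 0.002]
wrist_force: [1.0, -0.0, -2.1]
finger_gap: 51.0
grip_force: 42.5
```

Request:
move_arm(series=[-0.4,-1,0,0,0,0,40,-0.4,-1,0,0,0,0,40,-0.4,-1,0,0,0,0,40,-0.4,-1,0,0,0,0,40,-0.4,-1,0,0,0,0,40,-0.4,-1,0,0,0,0,40,-0.4,-1,0,0,0,0,40,-0.4,-1,0,0,0,0,40,-0.4,-1,0,0,0,0,40,-0.4,-1,0,0,0,0,40,-0.4,-0.5,0,0,0,0,40,0,0,0,0,0,0,40])

```text
time: 22.4
eef_pos: [540.6, -280.1, 166.8]
orientation: [-0.621, -3.078, -0.001]
wrist_force: [0.3, -0.3, -2.8]
finger_gap: 50.6
grip_force: 42.5
```

Request:
move_arm(series=[0,0,0,0,0,0,40,0,0,0,0,0,0,40])

```text
time: 22.6
eef_pos: [541.0, -277.1, 167.7]
orientation: [-0.616, -3.079, -0.002]
wrist_force: [-0.4, 0.5, -2.3]
finger_gap: 50.8
grip_force: 42.5
```

Run:
```python
from h import *
to((541.8,-279.6,60),(541.8,-279.6,43.5))
```

```text
at [ 541.  -277.1  167.7] t 22.6 gap 50.8 y az 67.37 tilt [-0.0014  0.0013 -1.    ]
(541.8, -279.6, 60) mm [ -1.9  -2.  107.7] /25 [-0.075 -0.082  4.31 ]
(541.8, -279.6, 43.5) mm [-0.  -0.  16.5] /25 [-0.001 -0.     0.66 ]
```

Request:
move_arm(series=[-0.07,-0.08,0.5,0,0,0,40,0,0,1,0,0,0,40,0,0,1,0,0,0,40,0,0,0.8,0,0,0,40,0,0,0.5,0,0,0,40,0,0,0.3,0,0,0,40,0,0,0.1,0,0,0,40,0,0,0,0,0,0,40,0,0,0,0,0,0,40,0,0,0,0,0,0,40])

```text
time: 23.6
eef_pos: [543.2, -281.3, 64.8]
orientation: [0.617, 3.078, -0.001]
wrist_force: [0.5, 0.7, -3.0]
finger_gap: 50.3
grip_force: 42.5
```

Run:
```python
from h import *
to((541.8,-279.6,43.6))
```

```text
at [ 543.2 -281.3   64.8] t 23.6 gap 50.3 y az 67.33 tilt [ 0.0019 -0.0011 -1.    ]
(541.8, -279.6, 43.6) mm [ 2.   1.1 21.2] /25 [0.08  0.043 0.846]
```

Request:
move_arm(series=[0.05,0.03,0.2,0,0,0,40,0,0,0.2,0,0,0,40,0,0,0.15,0,0,0,40,0,0,0.1,0,0,0,40,0,0,0.07,0,0,0,40,0,0,0.05,0,0,0,40,0,0,0.04,0,0,0,40,0,0,0.02,0,0,0,40,0,0,0,0,0,0,40,0,0,0,0,0,0,40])

```text
time: 24.6
eef_pos: [541.5, -279.7, 43.6]
orientation: [0.617, 3.08, -0.0]
wrist_force: [-3.0, 1.7, 5.7]
finger_gap: 50.4
grip_force: 43.2
```

Touchdown again (+5.7 N at the expected height). I'll release and lift.

Request:
move_arm(series=[0,0,0,0,0,0,54,0,0,0,0,0,0,60,0,0,0,0,0,0,70,0,0,0,0,0,0,80,0,0,0,0,0,0,80,0,0,0,0,0,0,80,0,0,-0.4,0,0,0,80,0,0,-1,0,0,0,80,0,0,-1,0,0,0,80,0,0,-1,0,0,0,80,0,0,-1,0,0,0,80,0,0,-0.5,0,0,0,80])

```text
time: 25.8
eef_pos: [542.9, -280.5, 169.0]
orientation: [0.616, 3.076, -0.002]
wrist_force: [0.6, 1.2, -0.4]
finger_gap: 79.8
grip_force: 0.0
```

Run:
```python
from h import *
to((646.3,-68.4,165),(646.3,-68.4,35))
s,_=save("scene","s5"); cv2.imwrite("pics/c5.png",cv2.resize(s[180:340,130:290],(480,480))[:,:,::-1])
```

```text
at [ 542.9 -280.5  169. ] t 25.8 gap 79.8 y az 67.34 tilt [ 0.0043 -0.0024 -1.    ]
(646.3, -68.4, 165) mm [-13.6 235.5   3.9] /25 [-0.546  9.421  0.155]
(646.3, -68.4, 35) mm [6.0e-01 1.0e-01 1.3e+02] /25 [2.5e-02 3.0e-03 5.2e+00]
```

View pics/c5.png

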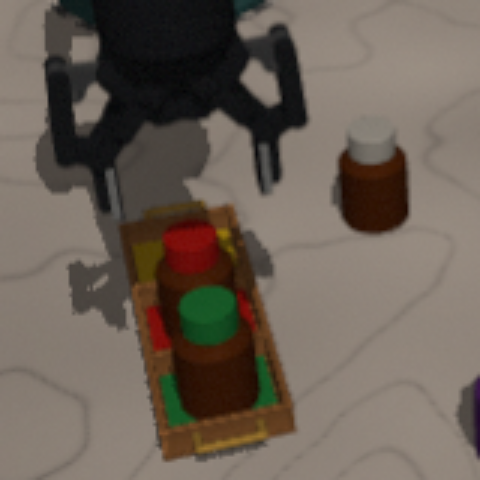

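The red and green jars both stand upright, each in its own compartment (crop (198,285) and (215,350)). Next is the yellow jar.

Request:
move_arm(series=[-0.05,0.5,0,0,0,0,85,-0.06,1,0,0,0,0,85,-0.06,1,0,0,0,0,85,-0.06,1,0,0,0,0,85,-0.06,1,0,0,0,0,85,-0.06,1,0,0,0,0,85,-0.06,1,0,0,0,0,85,-0.05,1,0,0,0,0,85,-0.05,1,0,0,0,0,85,-0.04,0.9,0,0,0,0,85,0,0,0,0,0,0,85,0,0,0,0,0,0,85])

```text
time: 27.05
eef_pos: [643.7, -67.1, 163.3]
orientation: [-0.614, -3.078, 0.001]
wrist_force: [0.2, -0.1, -0.1]
finger_gap: 85.0
grip_force: 0.0
```

Request:
move_arm(series=[0,0,0.5,0,0,0,85,0,0,1,0,0,0,85,0,0,0.6,0,0,0,85,0,0,0.2,0,0,0,85,0,0,0,0,0,0,85,0,0,0,0,0,0,85,0,0,0,0,0,0,85])

```text
time: 27.75
eef_pos: [645.7, -68.4, 109.1]
orientation: [0.617, 3.078, 0.0]
wrist_force: [-0.2, -0.2, 0.0]
finger_gap: 85.0
grip_force: 0.0
```

Run:
```python
from h import *
to((646.3,-68.4,35))
s,_=save("scene","s6"); cv2.imwrite("pics/c6.png",cv2.resize(s[190:350,240:400],(480,480),interpolation=cv2.INTER_CUBIC)[:,:,::-1])
```

```text
at [645.7 -68.4 109.1] t 27.75 gap 85.0 y az 67.32 tilt [ 2.2e-03 -3.0e-04 -1.0e+00]
(646.3, -68.4, 35) mm [-0.4  0.2 74.1] /25 [-0.016  0.008  2.963]
```

View pics/c6.png

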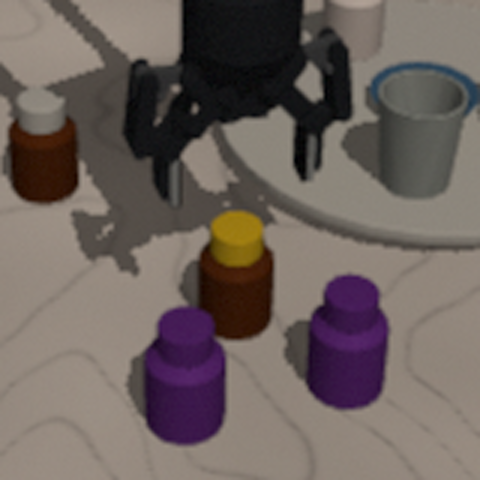

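The fingers straddle the yellow-lidded jar (crop (237,240)). The purple jars at (186,370) and (348,340) are outside the finger line. I'll descend and grip.

Request:
move_arm(series=[0,0,0.5,0,0,0,85,0,0,0.8,0,0,0,85,0,0,0.8,0,0,0,85,0,0,0.5,0,0,0,85,0,0,0.25,0,0,0,85,0,0,0.1,0,0,0,85,0,0,0,0,0,0,85,0,0,0,0,0,0,85])

```text
time: 28.6
eef_pos: [645.6, -68.2, 35.0]
orientation: [0.617, 3.079, 0.0]
wrist_force: [-0.3, -0.2, -0.2]
finger_gap: 84.8
grip_force: 0.0
```

Request:
move_arm(series=[0,0,0,0,0,0,40,0,0,0,0,0,0,40,0,0,0,0,0,0,40,0,0,0,0,0,0,40,0,0,0,0,0,0,40,0,0,0,0,0,0,40])

```text
time: 29.2
eef_pos: [645.4, -68.3, 35.0]
orientation: [0.617, 3.079, 0.0]
wrist_force: [-0.8, -0.2, 4.9]
finger_gap: 50.6
grip_force: 42.5
```

Request:
move_arm(series=[0,0,-0.3,0,0,0,40,0,0,-0.7,0,0,0,40,0,0,-1,0,0,0,40,0,0,-1,0,0,0,40,0,0,-1,0,0,0,40,0,0,-0.8,0,0,0,40,0,0,-0.4,0,0,0,40,0,0,0,0,0,0,40])

```text
time: 30.0
eef_pos: [646.0, -68.2, 166.6]
orientation: [0.617, 3.076, 0.0]
wrist_force: [0.3, 0.3, -1.6]
finger_gap: 50.7
grip_force: 42.1
```

Request:
move_arm(series=[0.3,-0.5,0,0,0,0,40,0.6,-0.85,0,0,0,0,40,0.6,-0.85,0,0,0,0,40,0.6,-0.85,0,0,0,0,40,0.6,-0.85,0,0,0,0,40,0.6,-0.85,0,0,0,0,40,0.6,-0.85,0,0,0,0,40,0.6,-0.85,0,0,0,0,40,0.6,-0.85,0,0,0,0,40,0.6,-0.85,0,0,0,0,40,0.6,-0.85,0,0,0,0,40,0.27,-0.4,0,0,0,0,40])

```text
time: 31.2
eef_pos: [399.0, -221.6, 162.0]
orientation: [-0.619, -3.076, -0.001]
wrist_force: [0.0, -0.9, -2.3]
finger_gap: 50.9
grip_force: 42.2
```

Request:
move_arm(series=[0,0,0,0,0,0,40,0,0,0,0,0,0,40,0,0,0,0,0,0,40])

```text
time: 31.5
eef_pos: [403.1, -221.3, 163.9]
orientation: [0.617, 3.08, 0.001]
wrist_force: [-0.3, 0.7, -1.4]
finger_gap: 50.7
grip_force: 42.2
```

Run:
```python
from h import *
to((403.2,-222,63),(403.2,-222,43.5))
```

```text
at [ 403.1 -221.3  163.9] t 31.5 gap 50.7 y az 67.36 tilt [ 2.e-04  3.e-04 -1.e+00]
(403.2, -222, 63) mm [ -0.3  -0.6 100.9] /25 [-0.012 -0.025  4.035]
(403.2, -222, 43.5) mm [ 0.  -0.  19.5] /25 [ 0.   -0.    0.78]
```

Request:
move_arm(series=[0,0,0.5,0,0,0,40,0,0,1,0,0,0,40,0,0,1,0,0,0,40,0,0,0.7,0,0,0,40,0,0,0.5,0,0,0,40,0,0,0.3,0,0,0,40,0,0,0,0,0,0,40,0,0,0,0,0,0,40,0,0,0,0,0,0,40])

```text
time: 32.4
eef_pos: [403.5, -222.2, 65.0]
orientation: [0.617, 3.078, -0.001]
wrist_force: [1.1, 0.3, -1.3]
finger_gap: 50.6
grip_force: 42.2
```

Run:
```python
from h import *
to((403.2,-222,43.3))
```

```text
at [ 403.5 -222.2   65. ] t 32.4 gap 50.6 y az 67.34 tilt [ 0.0018 -0.0011 -1.    ]
(403.2, -222, 43.3) mm [ 0.4  0.1 21.7] /25 [0.017 0.003 0.869]
```

Request:
move_arm(series=[0,0,0.2,0,0,0,40,0,0,0.2,0,0,0,40,0,0,0.17,0,0,0,40,0,0,0.1,0,0,0,40,0,0,0.07,0,0,0,40,0,0,0.05,0,0,0,40,0,0,0.04,0,0,0,40,0,0,0.02,0,0,0,40,0,0,0,0,0,0,40,0,0,0,0,0,0,40])

```text
time: 33.4
eef_pos: [402.7, -221.7, 43.0]
orientation: [0.617, 3.08, -0.0]
wrist_force: [-1.5, -0.0, 1.4]
finger_gap: 50.7
grip_force: 42.5
```

Request:
move_arm(series=[0,0,0.02,0,0,0,40,0,0,0,0,0,0,40,0,0,0,0,0,0,40])

```text
time: 33.7
eef_pos: [402.7, -221.7, 43.0]
orientation: [-0.617, -3.08, 0.0]
wrist_force: [-2.8, 1.7, 6.2]
finger_gap: 50.6
grip_force: 43.0
```

Request:
move_arm(series=[0,0,0,0,0,0,54,0,0,0,0,0,0,60,0,0,0,0,0,0,70,0,0,0,0,0,0,80,0,0,0,0,0,0,80,0,0,0,0,0,0,80,0,0,-0.4,0,0,0,80,0,0,-1,0,0,0,80,0,0,-1,0,0,0,80,0,0,-1,0,0,0,80,0,0,-1,0,0,0,80,0,0,-1,0,0,0,80])

```text
time: 34.9
eef_pos: [402.6, -221.6, 179.1]
orientation: [0.617, 3.08, -0.0]
wrist_force: [-0.3, -0.4, -0.3]
finger_gap: 79.8
grip_force: 0.0
```

Request:
move_arm(series=[0,0,-1,0,0,0,80,0,0,-1,0,0,0,80,0,0,0,0,0,0,80,0,0,0,0,0,0,80])

```text
time: 35.3
eef_pos: [402.9, -221.8, 228.2]
orientation: [0.617, 3.078, -0.001]
wrist_force: [-0.6, 0.3, -0.4]
finger_gap: 79.7
grip_force: 0.0
```

Run:
```python
from h import *
to()
save("scene","s7")
```

```text
at [ 402.9 -221.8  228.2] t 35.3 gap 79.7 y az 67.34 tilt [ 0.0017 -0.0011 -1.    ]
```

View pics/s7.png

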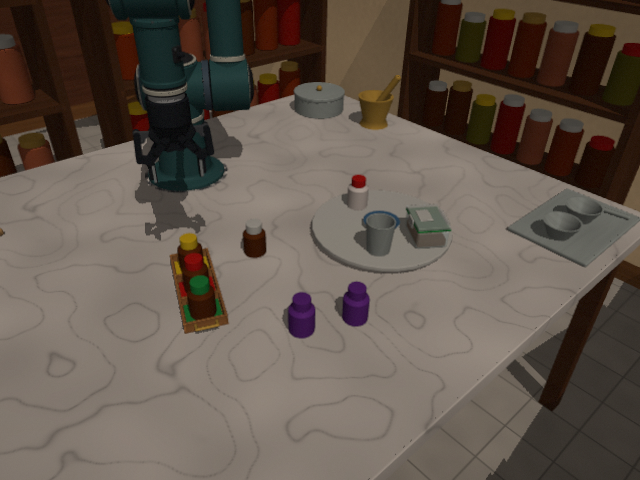

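All three jars stand upright in their compartments: yellow (189,245), red (194,268), green (201,295). The look-alikes, tumbler and container are where they were, and the gripper is clear, so I'm handing in.

```bash
python3 -c "
from rig import manip
print(manip.job_done())"
```

```text
the job is handed in; nothing more can be done
None
```

The red, green and yellow jars stand upright in their matching caddy compartments, set down gently, with nothing else moved or toppled; the job was handed in at about 35 s.

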